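# Dress the edge of a sighting-tube flap with a file

### The job

The top edge of the upright steel flap at the near end of the sighting tube is rough. Take the flat steel file with the wooden grip from the cork pad and give that edge at least two forward strokes, tip first and away from you towards the tube, square across the edge at its middle with light steady pressure, each running from the front third of the file to its back third; at the end of each stroke lift the file clear straight up and bring it back in the air, never dragging it backwards over the edge. Then lay the file flat, teeth down, in the middle of the cork pad and along it, and let go.

Things in the scene. Friction and masses are not known exactly. Their poses are not given: they have to be found in the camera images.
- file: Loose flat steel file, 0.28 kg, teeth down on the pad, tip away from robot. Dark bar 180 mm (x) by 28 (y) by 6, narrower for the last 30 mm at the tip, thin tang behind. On its middle a wooden rib 70 mm (x), 24 thick (y), 6 to 48 mm above the underside: pinch across y, 34 mm up. Origin: centre of underside; x to the tip (+90 mm), z up. Look-alike bystander: same rib, short broad rubber sole.
- stand: Fixed tube stand, upright steel flap at its near end (60 mm along y, 4 thick), brass tube behind along x. Origin: middle of the flap's top edge, 80 mm above the desk; x = forward stroke direction, robot side to tube; z up. All else is below 62 mm. The flap sits on a spring: pushed down it yields, 2 N at touch plus 0.7 N/mm, stop at 10 mm; 3 to 5 mm down is right for filing.
- pad: Cork pad fixed on the desk, 250 mm (x) by 80 mm (y), 6 mm thick. Origin: centre of its underside, on the desk (the top is 6 mm higher); x along its length, away from the robot.
- flap (a joint): Lean of the flap on its sprung hinge, 20 mm above the desk, along y: 0 upright, positive when its edge is rubbed forward (stand +x), negative when dragged backward; stops at +-0.15 rad; springs back to 0 (1.5 N m/rad). A file rubbing forward leans it some 0.05 to 0.15 rad.
There are look-alikes about, which are no part of the job. Leave any purple look-alike of the file alone.

How it is judged (in metres and radians):
On the way, in this order (a step that is already met when the one before it is completed fails the run):
1. first stroke begun: the front third of the file rests on the flap's edge, square across it (contact force between file and stand above 0.5 N and y of file in the frame of stand between -0.025 and 0.025 m and angle between the x axis of file and the x axis of stand, either way round below 0.27 rad and angle between file's own z axis and vertical below 0.27 rad and x of stand in the frame of file between 0.02 and 0.095 m), for 0.02 s.
2. first stroke under way: the middle of the file crosses the edge in contact, leaning the flap forward (contact force between file and stand above 0.5 N and y of file in the frame of stand between -0.025 and 0.025 m and angle between the x axis of file and the x axis of stand, either way round below 0.27 rad and angle between file's own z axis and vertical below 0.27 rad and value of joint flap above 0.02 rad and x of stand in the frame of file between -0.02 and 0.015 m), for 0.02 s.
3. first stroke finished: the back third of the file is on the edge, still pressing and leaning the flap forward (contact force between file and stand above 0.5 N and y of file in the frame of stand between -0.025 and 0.025 m and angle between the x axis of file and the x axis of stand, either way round below 0.27 rad and angle between file's own z axis and vertical below 0.27 rad and value of joint flap above 0.02 rad and x of stand in the frame of file below -0.022 m), for 0.02 s.
4. the file is lifted clear of the edge at the far end of the first stroke (contact force between file and stand below 0.05 N and height (world z) of file above 0.084 m and x of stand in the frame of file below -0.005 m), for 0.03 s.
5. second stroke begun: the front third of the file rests on the flap's edge, square across it (all of step 1), for 0.02 s.
6. second stroke under way: the middle of the file crosses the edge in contact, leaning the flap forward (all of step 2), for 0.02 s.
7. second stroke finished: the back third of the file is on the edge, still pressing and leaning the flap forward (all of step 3), for 0.02 s.
8. the file is lifted clear of the edge at the far end of the second stroke (all of step 4), for 0.03 s.
At the end, for the whole second after the job is handed in: The file lies flat and at rest, teeth down, on the cork pad, its middle within 30 mm of the pad's middle and its length within 15 degrees of the pad's; it is released and the flap has sprung back upright (within 0.03 rad) (horizontal distance between file and pad below 0.03 m and height (world z) of file below 0.012 m and angle between file's own z axis and vertical below 0.1 rad and angle between the x axis of file and the x axis of pad, either way round below 0.27 rad and linear speed of file below 0.02 m/s and z of file in the frame of pad above 0.003 m and value of joint flap between -0.03 and 0.03 rad); the robot touches nothing.
It fails at once if the file is dragged backwards over the edge, or the flap pulled backwards (lean below -0.05 rad) (value of joint flap below -0.05 rad).
It also fails if it takes over 58 s, if anything falls off the work surface, if the arm or the gripper's body presses on something with over 40 N, if the wrist force passes 120 N, or if a joint passes its speed limit or range.

### The arm

A 7-joint arm with a two-finger parallel gripper is mounted at the origin on the work surface. World frame = base frame: x ahead of the robot, y to its left, z up, the work surface at z = 0. Lengths are in mm, angles in rad, forces in N, time in s.
With the tool pointing down it reaches from about 425 to 800 mm from the base axis. Payload 8.3 kg.
Tool frame: the origin (TCP) lies between the finger pads; the fingertips stand 14 mm ahead of it and the grasp point (between the pads) lies 5 mm behind it (manip.tcp_to_tips is the distance from the TCP to the fingertips, in mm); z points along the fingers, y is the direction in which the jaws open and shut (so a half turn about z gives the same grasp; the last joint's range is limited). The gripper opens to 85 mm and grips with 20 to 120 N. Pads are 22 mm wide; open, the fingers measure 114 mm over their backs; the gripper's body (76 mm by 85 mm) begins 54 mm behind the grasp point. The pads swing forward as they close: fully open they stand 13 mm farther back than shut.
Start: joints at [1.097, 0.383, 0.016, 1.37, -0.006, 1.388, -0.046], TCP at [249.623, -572.968, 245.279] pointing down, gripper open.
Joint ranges: [-2.95, 2.95], [-0.25, 2.06], [-1.52, 1.56], [0.18, 2.33], [-1.44, 4.58], [0.02, 2.06], [-3.01, 3.01]. Speed limits (rad/s): [2.39, 2.39, 3.01, 3.01, 3.14, 3.14, 3.14].

### API

Orientations are given as a 3x3 rotation matrix whose columns are the frame's x, y, z axes.
In Python, from station import manip gives the robot as it stands. The module is installed in compiled form; this text tells all that it offers.
- The arm moves only by the tool drive_tool, never from a script. Its argument "series" is a list of rows, each a list of 7 numbers: the shift along the tool's x, y, z in cm, then the turn, a rotation vector about the tool's x, y, z in rad, then the opening, from 0 (shut) to 1 (fully open). In form: [[tx, ty, tz, wx, wy, wz, grip], ...]. A call has 1 to 20 rows; each row shifts and turns the commanded pose from where the row before left it, along the tool's axes as they then stand; what a row does not reach is not made up. A row lasts 1/10 s, in which the tool goes at most 50 mm and 8.59 degrees, less where a joint would pass 70% of its speed; a pose out of reach is approached as far as the arm can. A call is refused whole if a number of a shift passes 5 or a number of a turn 0.15, either way. A call with a gripper value outside its range is refused whole. The fingers move at their own pace and stop on an object; the grip force is fixed at half the most. Time passes only in rows, so rows that do not move let the fingers close. It gives the time, the measured TCP pose, the force and the opening at its end, in the units of the state.
- manip.state(): the state, without advancing time (a new reading comes with each control period).
- manip.get_image(name): name is "scene" or "top"; returns a dict with "pixels" (400x640x3 uint8, blue, green, red), "mtx" (3x3 intrinsics, pixels), "R" (3x3) and "t" (3): a world point X has camera coordinates R X + t. Camera axes: x right, y down, z forward; pixel columns grow to the right and rows downward; lengths in mm; the calibration is good to about 2 mm. A picture is of the moment at which its call begins. There is no depth.
- manip.job_done(): hands the job in, once; it reports no verdict.
The state is a dict: "time_s": time; "joint_pos": joint angles; "dq": joint speeds; "joint_efforts": joint torques, N m; "position": TCP position; "ee_rot": TCP orientation; "ft_force": force on the tool from outside, world axes, zero at the start; "wrist_torque": the same for the moment, N m; "width": finger opening in mm.
Only numpy, scipy, OpenCV 4.12 (cv2) and the standard library are available. Lean on these libraries where they do the work, as an engineer would, in place of code of your own. Each camera call takes 0.05 s, during which the arm holds its last target.

## Working session

There is one attempt and no reset: what is moved stays moved. The work goes in short steps, Python scripts to look and compute and a tool call to move; the robot and the scene stay as the last step left them, time stands still between calls to the robot, and variables do not carry over. Pictures are saved under pics/ and viewed, and the job is handed in when it is done.

Besides the shell and the picture viewer there is one more tool, called after "Request:" in YAML: its name, and indented under it one key for each argument. drive_tool: Moves the arm, as the interface text tells. Its arguments: {"type":"object","properties":{"series":{"type":"array"}},"required":["series"]}

```bash
mkdir -p pics
cat > h.py <<'E'
import numpy as np, cv2
from station import manip
def snap(n,f):
    im=manip.get_image(n); cv2.imwrite('pics/'+f,im['pixels']); np.savez('pics/'+f+'.npz',**im); return im
def ray(im,u,v,z):
    K,R,t=[np.array(im[k],float) for k in('mtx','R','t')]
    d=R.T@np.linalg.inv(K)@np.array([u,v,1.]); c=-R.T@t.ravel()
    return c+d*(z-c[2])/d[2]
def proj(im,X):
    K,R,t=[np.array(im[k],float) for k in('mtx','R','t')]
    p=K@(R@np.array(X,float)+t.ravel()); return p[:2]/p[2]
E
python3 - <<'E'
from h import *
for n in('top','scene'):
    im=snap(n,n+'0.png'); print(n, -np.array(im['R']).T@np.array(im['t']).ravel())
print({k:np.round(v,3) for k,v in manip.state().items()})
E
```

```text
top [ 314.53147764   29.8663793  1249.67815126]
scene [836.95249178 357.71872096 558.17017878]
{'time_s': np.float64(0.1), 'joint_pos': array([ 1.097,  0.384,  0.016,  1.371, -0.006,  1.388, -0.046]), 'dq': array([ 0.001, -0.001, -0.002, -0.002,  0.   , -0.   , -0.001]), 'joint_efforts': array([ 2.0000e-03, -6.2913e+01,  8.4700e-01, -3.7276e+01,  1.7000e-02,
        1.1000e-02, -0.0000e+00]), 'position': array([ 249.432, -572.603,  244.336]), 'ee_rot': array([[ 0.917,  0.399, -0.001],
       [ 0.399, -0.917,  0.002],
       [-0.   , -0.002, -1.   ]]), 'ft_force': array([ 0.464, -0.509, -0.23 ]), 'wrist_torque': array([ 0.058, -0.009,  0.065]), 'width': np.float64(85.791)}
```

View pics/top0.png

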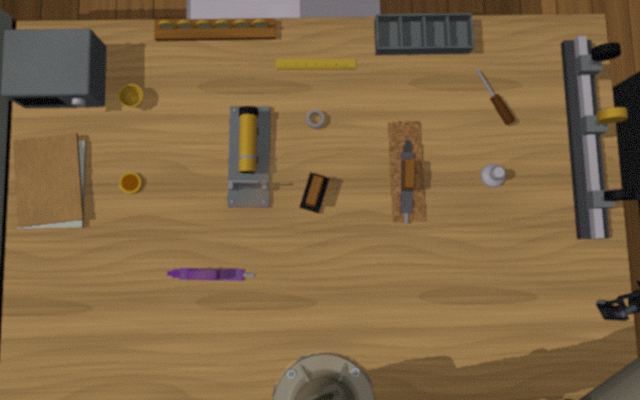

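View pics/scene0.png

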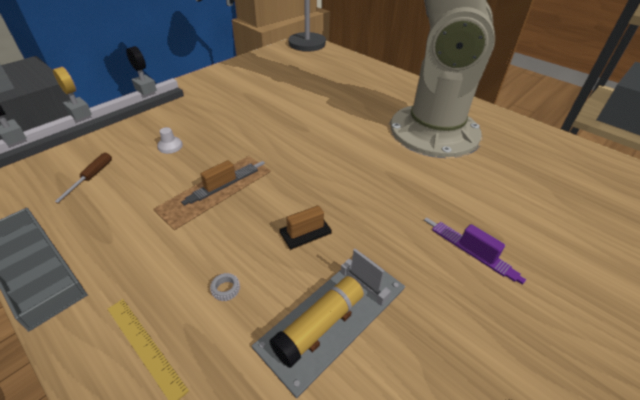

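The top view shows the file on its pad at about (408,175), the flap at about (248,184), the rubber-soled look-alike at (315,192) and the purple one at (210,274). I'll zoom in to measure.

Run:
```python
from h import *
a=cv2.imread('pics/top0.png'); b=cv2.imread('pics/scene0.png')
c1=cv2.resize(a[115:230,375:440],None,fx=5,fy=5,interpolation=2)
c2=cv2.resize(a[100:215,215:300],None,fx=5,fy=5,interpolation=2)
cv2.imwrite('pics/z0.png',np.hstack([c1,c2]))
cv2.imwrite('pics/z1.png',cv2.resize(b[240:310,310:430],None,fx=6,fy=6,interpolation=2))
im=dict(np.load('pics/top0.png.npz'))
for y0,y1,x0,x1,name,lo,hi in [(110,235,375,440,'cork',(8,90,60),(18,200,200))]:
    pass
hsv=cv2.cvtColor(a,cv2.COLOR_BGR2HSV)
for (u,v) in [(395,130),(420,200),(408,160),(408,175),(408,200),(440,170),(235,190),(248,184)]: print(u,v,hsv[v,u],a[v,u])
```

```text
395 130 [ 14 144 119] [ 52  84 119]
420 200 [ 15 135 121] [ 57  89 121]
408 160 [ 16 178 113] [ 34  76 113]
408 175 [ 15 163 119] [ 43  82 119]
408 200 [83 13 76] [75 76 72]
440 170 [ 18 127 151] [ 76 121 151]
235 190 [95 18 86] [86 85 80]
248 184 [30 18 69] [64 69 69]
```

View pics/z0.png

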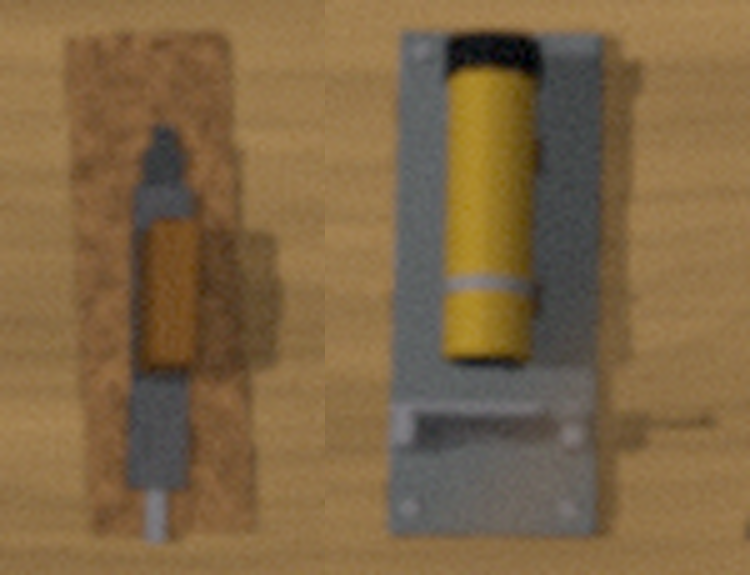

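View pics/z1.png

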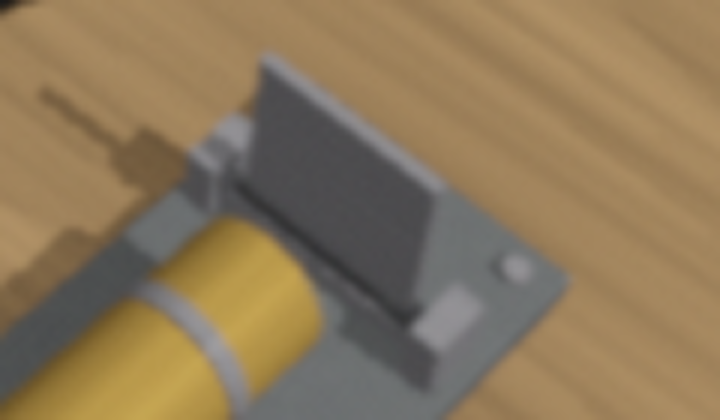

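Run:
```python
from h import *
t=dict(np.load('pics/top0.png.npz')); s=dict(np.load('pics/scene0.png.npz'))
P=lambda l,p:print(l,np.round(p,1))
# flap edge in scene at z=80
for n,(a,b) in {'flapA far-face':(264,60),'flapB far-face':(436,192),'flapA':(272,52),'flapB':(446,184)}.items(): P('scene '+n,ray(s,310+a/6,240+b/6,80))
for n,(a,b) in {'edgeL':(392,404),'edgeR':(550,404)}.items(): P('top '+n,ray(t,215+(a-325)/5,100+b/5,80))
B=lambda a,b:(215+(a-325)/5,100+b/5)
# base plate corners top
for q in [(403,36),(604,36),(596,536),(388,536)]: P('plate',ray(t,*B(*q),4))
P('tube far',ray(t,*B(493,70),45));P('tube near',ray(t,*B(486,358),45))
A=lambda a,b:(375+a/5,115+b/5)
for q in [(66,38),(230,36),(256,532),(94,534)]: P('pad',ray(t,*A(*q),6))
for q in [(146,220),(198,218),(196,368),(142,368)]: P('rib top',ray(t,*A(*q),48+6))
for q in [(134,186),(192,186),(188,487),(128,487)]: P('bar',ray(t,*A(*q),12))
P('tip',ray(t,*A(162,126),12)); P('tang',ray(t,*A(156,540),12))
```

```text
scene flapA far-face [516.1 142.   80. ]
scene flapB far-face [518.2 200.3  80. ]
scene flapA [512.5 141.8  80. ]
scene flapB [514.5 200.7  80. ]
top edgeL [515.9 207.   80. ]
top edgeR [514.4 135.2  80. ]
plate [713.  212.3   4. ]
plate [711.2 113.2   4. ]
plate [462.2 120.6   4. ]
plate [464.5 220.7   4. ]
tube far [682.4 163.6  45. ]
tube near [542.9 168.1  45. ]
pad [ 665.9 -176.1    6. ]
pad [ 665.4 -257.6    6. ]
pad [ 418.8 -258.2    6. ]
pad [ 419.6 -179.5    6. ]
rib top [ 563.5 -202.3   54. ]
rib top [ 564. -227.   54.]
rib top [ 492.5 -222.7   54. ]
rib top [ 493.  -197.3   54. ]
bar [ 589.3 -205.4   12. ]
bar [ 588.7 -233.8   12. ]
bar [ 440.8 -224.9   12. ]
bar [ 441.5 -195.9   12. ]
tip [ 619.  -220.5   12. ]
tang [ 415.5 -208.3   12. ]
```

Run:
```python
from h import *
b=cv2.imread('pics/scene0.png')
cv2.imwrite('pics/z2.png',cv2.resize(b[150:230,145:285],None,fx=5,fy=5,interpolation=2))
a=cv2.imread('pics/top0.png')
cv2.imwrite('pics/z3.png',cv2.resize(a[172:212,220:280],None,fx=12,fy=12,interpolation=2))
```

```text
(no output)
```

View pics/z2.png

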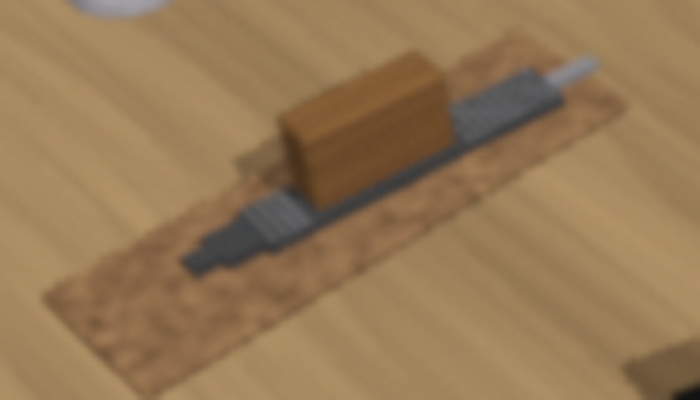

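View pics/z3.png

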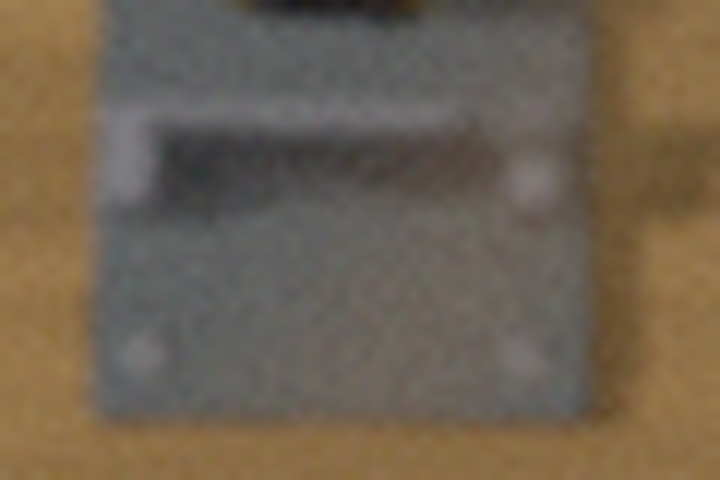

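Run:
```python
from h import *
s=dict(np.load('pics/scene0.png.npz'))
P=lambda l,p:print(l,np.round(p,1))
C=lambda a,b:(145+a/5-.4,150+b/5-.4)
for q in [(280,116),(416,52),(446,80),(304,148)]: P('rib top',ray(s,*C(*q),54))
for q in [(280,246),(565,98)]: P('bar +y bottom edge',ray(s,*C(*q),7))
P('tip',ray(s,*C(182,262),12))
for q in [(45,296),(152,396),(628,102),(518,30)]: P('pad',ray(s,*C(*q),6))
p=manip.state(); 
from scipy.spatial.transform import Rotation as Ro
for i,yaw in enumerate([-.062]):
    R=np.array([[np.cos(yaw),np.sin(yaw),0],[np.sin(yaw),-np.cos(yaw),0],[0,0,-1]])
    E=p['ee_rot'].T@R; print(Ro.from_matrix(E).as_rotvec())
    print(p['ee_rot'].T@(np.array([528.5,-213.5,150])-p['position']))
```

```text
rib top [ 564.8 -225.4   54. ]
rib top [ 499.8 -220.7   54. ]
rib top [ 502.4 -196.1   54. ]
rib top [ 569.4 -201.4   54. ]
bar +y bottom edge [ 587.3 -207.7    7. ]
bar +y bottom edge [ 441.1 -198.7    7. ]
tip [ 622.9 -222.9   12. ]
pad [ 670.  -251.3    6. ]
pad [ 668.6 -172.4    6. ]
pad [ 422.  -177.1    6. ]
pad [ 423.2 -255.2    6. ]
[-0.00176184  0.00048809  0.47285575]
[ 399.27318435 -217.58857133   94.70511753]
```

Request:
drive_tool:
  series:
    - [0, 0, 0, 0, 0, 0.12, 1]
    - [0, 0, 0, 0, 0, 0.12, 1]
    - [0, 0, 0, 0, 0, 0.12, 1]
    - [0, 0, 0, 0, 0, 0.113, 1]
    - [2, -2.9, 0.7, 0, 0, 0, 1]
    - [2, -2.9, 0.7, 0, 0, 0, 1]
    - [2, -2.9, 0.7, 0, 0, 0, 1]
    - [2, -2.9, 0.7, 0, 0, 0, 1]
    - [2, -2.9, 0.7, 0, 0, 0, 1]
    - [2, -2.9, 0.7, 0, 0, 0, 1]
    - [2, -2.9, 0.7, 0, 0, 0, 1]
    - [2, -2.9, 0.7, 0, 0, 0, 1]
    - [2, -2.9, 0.7, 0, 0, 0, 1]
    - [2, -2.9, 0.7, 0, 0, 0, 1]
    - [2, -2.9, 0.7, 0, 0, 0, 1]
    - [2, -2.9, 0.7, 0, 0, 0, 1]
    - [1.9, -2.9, 0.7, 0, 0, 0, 1]
    - [0, 0, 0, 0, 0, 0, 1]
    - [0, 0, 0, 0, 0, 0, 1]

```text
time_s: 2.0
position: [531.6, -211.7, 153.6]
ee_rot: [[0.998, -0.06, -0.001], [-0.06, -0.998, 0.001], [-0.001, -0.001, -1.0]]
ft_force: [0.0, -0.6, 0.2]
width: 85.8
```

Request:
drive_tool:
  series:
    - [0, 0, 2, 0, 0, 0, 1]
    - [0, 0, 2, 0, 0, 0, 1]
    - [0, 0, 2, 0, 0, 0, 1]
    - [0, 0, 2, 0, 0, 0, 1]
    - [0, 0, 1.5, 0, 0, 0, 1]
    - [0, 0, 1, 0, 0, 0, 1]
    - [0, 0, 0.8, 0, 0, 0, 1]
    - [0, 0, 0.5, 0, 0, 0, 1]
    - [0, 0, 0, 0, 0, 0, 1]

```text
time_s: 2.9
position: [531.4, -212.8, 36.0]
ee_rot: [[0.998, -0.062, -0.0], [-0.062, -0.998, 0.0], [-0.0, -0.0, -1.0]]
ft_force: [0.5, -0.5, -0.2]
width: 85.7
```

Run:
```python
from h import *
s=manip.get_image('scene');t=manip.get_image('top')
cv2.imwrite('pics/g1.png',np.hstack([cv2.resize(s['pixels'][90:230,120:300],None,fx=2.2,fy=2.2),cv2.resize(t['pixels'][110:250,320:480],None,fx=2.2,fy=2.2)]))
```

```text
(no output)
```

View pics/g1.png

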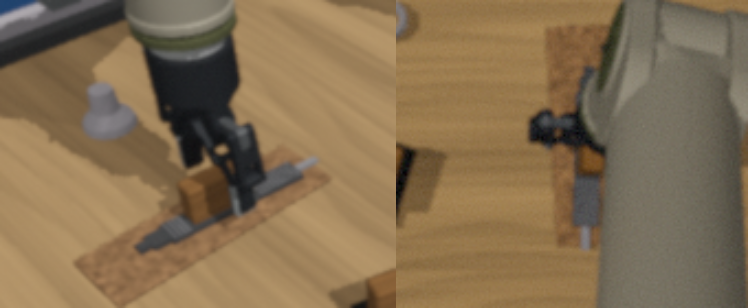

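Run:
```python
from h import *
s=dict(np.load('pics/scene0.png.npz'))
for z in (22,30,35): print(proj(s,[531,-168,z]),proj(s,[520,-168,z]), ray(s,229,186,z))
# top view: finger at crop (545,127)
t=dict(np.load('pics/top0.png.npz'))
for z in (35,60): print(ray(t,320+(545-396)/2.2,110+127/2.2,z))
```

```text
[233.05206449 189.57747904] [237.28283475 187.07382655] [ 530.15800974 -183.11704163   22.        ]
[232.52433593 186.73629969] [236.78814138 184.23675063] [ 534.7355785  -175.04742815   30.        ]
[232.190778  184.9404941] [236.47549011 182.44368962] [ 537.59655897 -170.00391973   35.        ]
[ 547.06953827 -165.56709857   35.        ]
[ 542.28353672 -161.54476809   60.        ]
```

The finger falls where expected beside the rib: scene pixel (229,186), about x = 535 mm. Closing and lifting.

Request:
drive_tool:
  series:
    - [0, 0, 0, 0, 0, 0, 0]
    - [0, 0, 0, 0, 0, 0, 0]
    - [0, 0, 0, 0, 0, 0, 0]
    - [0, 0, 0, 0, 0, 0, 0]
    - [0, 0, 0, 0, 0, 0, 0]
    - [0, 0, 0, 0, 0, 0, 0]
    - [0, 0, 0, 0, 0, 0, 0]
    - [0, 0, 0, 0, 0, 0, 0]

```text
time_s: 3.8
position: [531.8, -213.0, 36.7]
ee_rot: [[0.998, -0.062, 0.001], [-0.062, -0.998, -0.0], [0.001, 0.0, -1.0]]
ft_force: [0.1, -0.4, 4.6]
width: 23.3
```

Request:
drive_tool:
  series:
    - [0, 0, -0.5, 0, 0, 0, 0]
    - [0, 0, -1, 0, 0, 0, 0]
    - [0, 0, -2, 0, 0, 0, 0]
    - [0, 0, -2, 0, 0, 0, 0]
    - [0, 0, -2, 0, 0, 0, 0]
    - [0, 0, -2, 0, 0, 0, 0]
    - [0, 0, -2, 0, 0, 0, 0]
    - [0, 0, -0.5, 0, 0, 0, 0]
    - [0, 0, 0, 0, 0, 0, 0]
    - [0, 0, 0, 0, 0, 0, 0]

```text
time_s: 4.8
position: [530.9, -212.5, 155.3]
ee_rot: [[0.998, -0.062, -0.001], [-0.062, -0.998, 0.001], [-0.002, -0.001, -1.0]]
ft_force: [1.2, -0.9, -2.4]
width: 23.0
```

Run:
```python
from h import *
s=snap('scene','g2s.png');t=snap('top','g2t.png')
cv2.imwrite('pics/g2.png',cv2.resize(s['pixels'][60:230,120:330],None,fx=3,fy=3))
```

```text
(no output)
```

View pics/g2.png

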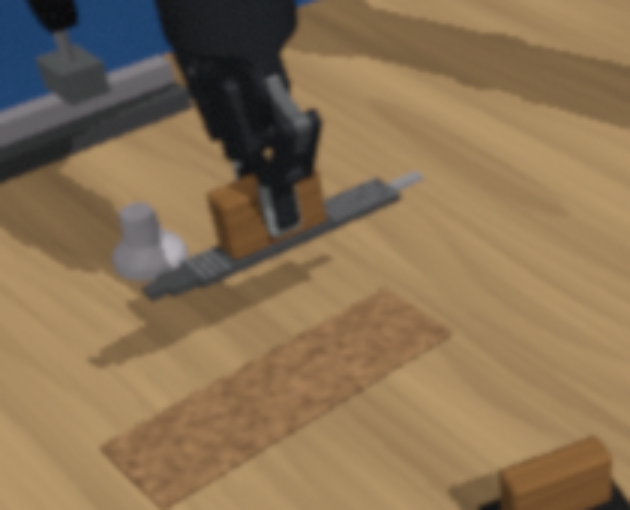

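Run:
```python
from h import *
s=dict(np.load('pics/g2s.png.npz'))
# before: visible corners in original scene; ask difference: same file points shifted by lift
o=dict(np.load('pics/scene0.png.npz'))
C=lambda a,b:(145+a/5-.4,150+b/5-.4)
for n,q0,q1,z in [('rear',(565,98),(402,198),6.5),('tip',(182,270),(148,298),6.5),('tangend',(598,62),(424,176),9)]:
    X=ray(o,*C(*q0),z); 
    pr=[proj(s,X+[-.5,0,dz]) for dz in (113,119,125)]
    print(n,np.round(X,1),np.round(pr,1).tolist(),np.round([120+q1[0]/3-.33,60+q1[1]/3-.33],1))
```

```text
rear [ 440.7 -199.2    6.5] [[252.8, 127.2], [252.5, 124.7], [252.2, 122.2]] [253.7 125.7]
tip [ 623.3 -224.6    6.5] [[167.2, 160.2], [166.4, 157.6], [165.6, 155.0]] [169. 159.]
tangend [ 414.7 -206.3    9. ] [[260.1, 120.1], [259.8, 117.7], [259.6, 115.2]] [261.  118.3]
```

Request:
drive_tool:
  series:
    - [0, 0, 0, 0, 0, -0.03, 0]
    - [-0.3, -1.2, 0, 0, 0, 0, 0]
    - [-0.5, -2.4, 0, 0, 0, 0, 0]
    - [-0.5, -2.4, 0, 0, 0, 0, 0]
    - [-0.5, -2.4, 0, 0, 0, 0, 0]
    - [-0.5, -2.4, 0, 0, 0, 0, 0]
    - [-0.5, -2.4, 0, 0, 0, 0, 0]
    - [-0.5, -2.4, 0, 0, 0, 0, 0]
    - [-0.5, -2.4, 0, 0, 0, 0, 0]
    - [-0.5, -2.4, 0, 0, 0, 0, 0]
    - [-0.5, -2.4, 0, 0, 0, 0, 0]
    - [-0.5, -2.4, 0, 0, 0, 0, 0]
    - [-0.5, -2.4, 0, 0, 0, 0, 0]
    - [-0.5, -2.4, 0, 0, 0, 0, 0]
    - [-0.6, -2.4, 0, 0, 0, 0, 0]
    - [-0.6, -2.4, 0, 0, 0, 0, 0]
    - [-0.6, -2.4, 0, 0, 0, 0, 0]
    - [-0.3, -0.9, 0, 0, 0, 0, 0]
    - [0, 0, 0, 0, 0, 0, 0]
    - [0, 0, 0, 0, 0, 0, 0]

```text
time_s: 6.9
position: [459.9, 169.8, 156.2]
ee_rot: [[0.999, -0.033, -0.0], [-0.033, -0.999, -0.001], [-0.0, 0.001, -1.0]]
ft_force: [0.3, -0.1, -1.6]
width: 23.0
```

Run:
```python
from h import *
s=snap('scene','g3s.png');t=snap('top','g3t.png')
cv2.imwrite('pics/g3.png',np.hstack([cv2.resize(s['pixels'][150:350,250:450],None,fx=2,fy=2),cv2.resize(t['pixels'][60:260,150:350],None,fx=2,fy=2)]))
```

```text
(no output)
```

View pics/g3.png

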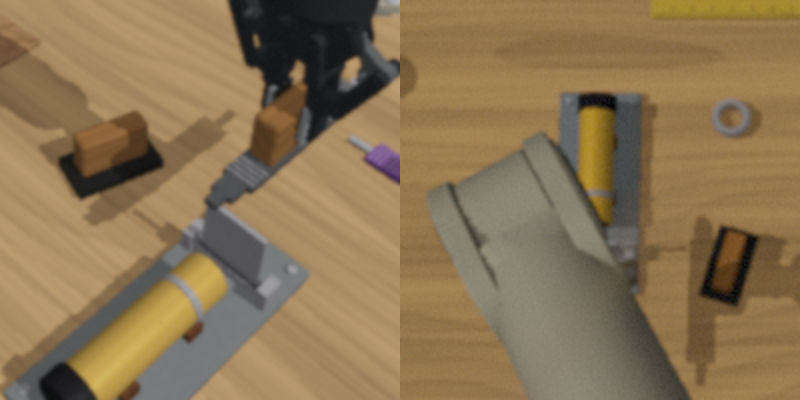

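Request:
drive_tool:
  series:
    - [0, 0, 1, 0, 0, 0, 0]
    - [0, 0, 1.5, 0, 0, 0, 0]
    - [0, 0, 1, 0, 0, 0, 0]
    - [0, 0, 0.6, 0, 0, 0, 0]
    - [0, 0, 0, 0, 0, 0, 0]
    - [0, 0, 0, 0, 0, 0, 0]

```text
time_s: 7.6
position: [460.0, 170.7, 115.5]
ee_rot: [[0.999, -0.032, 0.0], [-0.032, -0.999, 0.0], [0.0, -0.0, -1.0]]
ft_force: [-0.7, 0.7, -2.2]
width: 23.0
```

Run:
```python
from h import *
s=snap('scene','g4s.png')
cv2.imwrite('pics/g4.png',cv2.resize(s['pixels'][180:300,320:450],None,fx=5,fy=5,interpolation=2))
q=manip.state(); print(q['ft_force'],q['position'])
```

```text
[-0.29852824 -0.99211589 -1.50451362] [460.17311127 170.83903546 115.76110728]
```

View pics/g4.png

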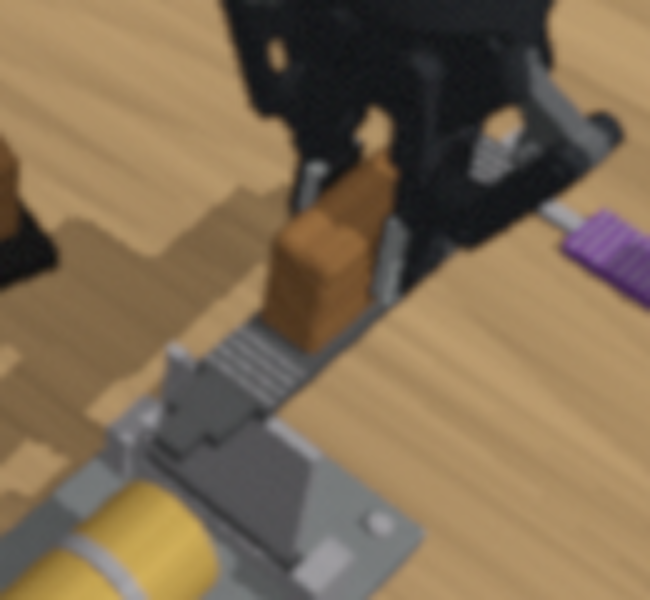

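The view shows the file square over the flap, near its middle, with the tip past the edge. Feeling for contact.

Request:
drive_tool:
  series:
    - [0.1, 0, 0.4, 0, 0, 0, 0]
    - [0.1, 0, 0.3, 0, 0, 0, 0]
    - [0, 0, 0, 0, 0, 0, 0]

```text
time_s: 7.95
position: [462.2, 170.9, 108.5]
ee_rot: [[0.999, -0.032, 0.001], [-0.032, -0.999, 0.0], [0.001, -0.0, -1.0]]
ft_force: [-0.0, -0.7, 2.2]
width: 22.9
```

Request:
drive_tool:
  series:
    - [0.2, 0, 0.15, 0, 0, 0, 0]
    - [0.5, 0, 0, 0, 0, 0, 0]
    - [0.8, 0, 0, 0, 0, 0, 0]
    - [0.8, 0, 0, 0, 0, 0, 0]
    - [0.8, 0, 0, 0, 0, 0, 0]
    - [0.8, 0, 0, 0, 0, 0, 0]

```text
time_s: 8.55
position: [501.6, 169.3, 106.8]
ee_rot: [[0.999, -0.032, -0.0], [-0.032, -0.999, 0.0], [-0.0, -0.0, -1.0]]
ft_force: [-1.7, 0.3, 3.0]
width: 23.0
```

Request:
drive_tool:
  series:
    - [0.8, 0, 0, 0, 0, 0, 0]
    - [0.8, 0, 0, 0, 0, 0, 0]
    - [0.8, 0, 0, 0, 0, 0, 0]
    - [0.8, 0, 0, 0, 0, 0, 0]
    - [0.8, 0, 0, 0, 0, 0, 0]
    - [0.8, 0, 0, 0, 0, 0, 0]
    - [0.8, 0, 0, 0, 0, 0, 0]

```text
time_s: 9.25
position: [557.4, 167.6, 106.8]
ee_rot: [[0.999, -0.032, -0.0], [-0.032, -0.999, 0.0], [-0.0, -0.0, -1.0]]
ft_force: [-1.9, 0.4, 2.4]
width: 23.2
```

Request:
drive_tool:
  series:
    - [0.2, 0, 0, 0, 0, 0, 0]
    - [0, 0, -0.8, 0, 0, 0, 0]
    - [0, 0, -1.2, 0, 0, 0, 0]
    - [0, 0, -1.2, 0, 0, 0, 0]
    - [0, 0, -0.8, 0, 0, 0, 0]
    - [0, 0, 0, 0, 0, 0, 0]
    - [0, 0, 0, 0, 0, 0, 0]

```text
time_s: 9.95
position: [558.8, 167.5, 147.1]
ee_rot: [[0.999, -0.032, 0.001], [-0.032, -0.999, 0.0], [0.001, -0.0, -1.0]]
ft_force: [-0.4, 0.5, -2.6]
width: 23.0
```

Run:
```python
from h import *
s=snap('scene','g5s.png')
cv2.imwrite('pics/g5.png',cv2.resize(s['pixels'][160:340,240:450],None,fx=3.5,fy=3.3,interpolation=2))
q=manip.state(); print(q['ft_force'],q['position'])
```

```text
[-0.57727039  0.16386865 -2.3883039 ] [558.56170647 167.42117034 146.60679143]
```

View pics/g5.png

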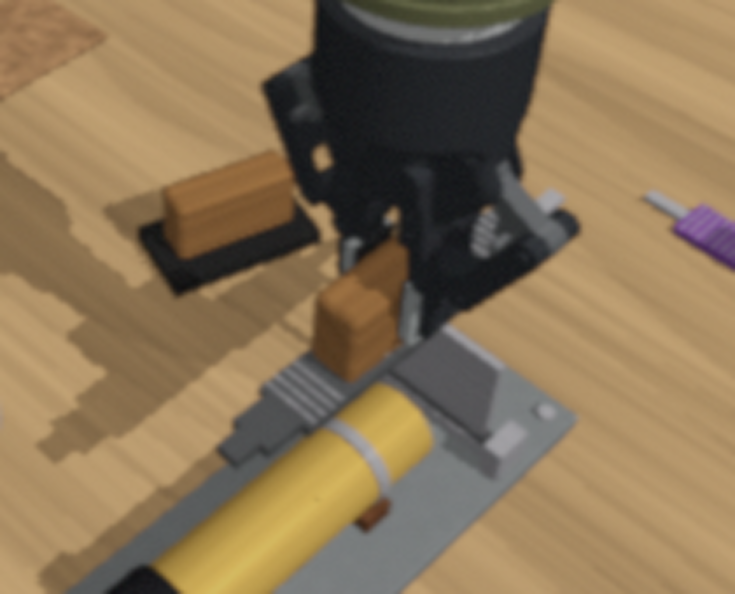

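The file is level in the grip and clear of the flap, which stands upright again. Bringing it back in the air for the second stroke.

Request:
drive_tool:
  series:
    - [-1, 0, 0, 0, 0, 0, 0]
    - [-2, 0, 0, 0, 0, 0, 0]
    - [-2, 0, 0, 0, 0, 0, 0]
    - [-2, 0, 0, 0, 0, 0, 0]
    - [-2, 0, 0, 0, 0, 0, 0]
    - [-0.9, 0, 0, 0, 0, 0, 0]
    - [0, 0, 0, 0, 0, 0, 0]
    - [0, 0, 1, 0, 0, 0, 0]
    - [0, 0, 1.2, 0, 0, 0, 0]
    - [0, 0, 0.9, 0, 0, 0, 0]
    - [0, 0, 0, 0, 0, 0, 0]
    - [0.1, 0, 0.4, 0, 0, 0, 0]
    - [0.1, 0, 0.4, 0, 0, 0, 0]
    - [0, 0, 0, 0, 0, 0, 0]

```text
time_s: 11.4
position: [462.3, 170.8, 107.9]
ee_rot: [[0.999, -0.032, 0.001], [-0.032, -0.999, 0.0], [0.001, -0.0, -1.0]]
ft_force: [-0.3, -0.6, 2.7]
width: 23.4
```

Request:
drive_tool:
  series:
    - [0.2, 0, 0.1, 0, 0, 0, 0]
    - [0.5, 0, 0, 0, 0, 0, 0]
    - [0.8, 0, 0, 0, 0, 0, 0]
    - [0.8, 0, 0, 0, 0, 0, 0]
    - [0.8, 0, 0, 0, 0, 0, 0]
    - [0.8, 0, 0, 0, 0, 0, 0]
    - [0.8, 0, 0, 0, 0, 0, 0]
    - [0.8, 0, 0, 0, 0, 0, 0]
    - [0.8, 0, 0, 0, 0, 0, 0]
    - [0.8, 0, 0, 0, 0, 0, 0]
    - [0.8, 0, 0, 0, 0, 0, 0]
    - [0.8, 0, 0, 0, 0, 0, 0]
    - [0.8, 0, 0, 0, 0, 0, 0]

```text
time_s: 12.7
position: [557.4, 167.6, 106.8]
ee_rot: [[0.999, -0.032, -0.0], [-0.032, -0.999, 0.0], [-0.0, -0.0, -1.0]]
ft_force: [-2.9, 0.4, 1.7]
width: 23.3
```

Request:
drive_tool:
  series:
    - [0.2, 0, 0, 0, 0, 0, 0]
    - [0, 0, -0.8, 0, 0, 0, 0]
    - [0, 0, -1.2, 0, 0, 0, 0]
    - [0, 0, -1.2, 0, 0, 0, 0]
    - [0, 0, -1.2, 0, 0, 0, 0]
    - [0, 0, -0.6, 0, 0, 0, 0]
    - [0, 0, 0, 0, 0, 0, 0]

```text
time_s: 13.4
position: [559.5, 167.8, 158.5]
ee_rot: [[0.999, -0.032, 0.003], [-0.032, -0.999, 0.001], [0.003, -0.001, -1.0]]
ft_force: [0.2, -0.3, -2.4]
width: 23.3
```

Request:
drive_tool:
  series:
    - [0, 0, 0, 0, 0, -0.042, 0]
    - [0, 1.2, 0, 0, 0, 0, 0]
    - [-0.1, 2.4, 0, 0, 0, 0, 0]
    - [-0.1, 2.4, 0, 0, 0, 0, 0]
    - [-0.1, 2.4, 0, 0, 0, 0, 0]
    - [-0.1, 2.4, 0, 0, 0, 0, 0]
    - [-0.1, 2.4, 0, 0, 0, 0, 0]
    - [-0.1, 2.4, 0, 0, 0, 0, 0]
    - [-0.1, 2.4, 0, 0, 0, 0, 0]
    - [-0.1, 2.4, 0, 0, 0, 0, 0]
    - [-0.1, 2.4, 0, 0, 0, 0, 0]
    - [-0.2, 2.4, 0, 0, 0, 0, 0]
    - [-0.2, 2.4, 0, 0, 0, 0, 0]
    - [-0.2, 2.4, 0, 0, 0, 0, 0]
    - [-0.2, 2.4, 0, 0, 0, 0, 0]
    - [-0.2, 2.4, 0, 0, 0, 0, 0]
    - [-0.1, 2.4, 0, 0, 0, 0, 0]
    - [0, 1.2, 0, 0, 0, 0, 0]
    - [0, 0, 0, 0, 0, 0, 0]
    - [0, 0, 0, 0, 0, 0, 0]

```text
time_s: 15.4
position: [542.5, -215.7, 156.5]
ee_rot: [[1.0, 0.01, -0.0], [0.01, -1.0, 0.001], [-0.0, -0.001, -1.0]]
ft_force: [0.0, 1.2, -2.1]
width: 23.1
```

Run:
```python
from h import *
s=snap('scene','g6s.png')
cv2.imwrite('pics/g6.png',cv2.resize(s['pixels'][60:320,110:440],None,fx=2.3,fy=2.3,interpolation=2))
```

```text
(no output)
```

View pics/g6.png

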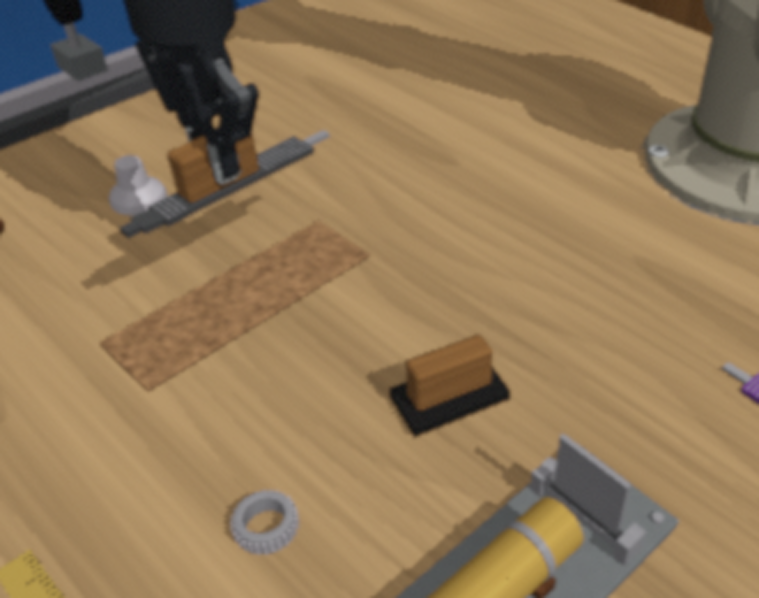

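The file is still level and above the pad, and the flap is upright. Lowering to a TCP height of about 37 mm.

Request:
drive_tool:
  series:
    - [0, 0, 1, 0, 0, 0, 0]
    - [0, 0, 2, 0, 0, 0, 0]
    - [0, 0, 2, 0, 0, 0, 0]
    - [0, 0, 2, 0, 0, 0, 0]
    - [0, 0, 2, 0, 0, 0, 0]
    - [0, 0, 1.2, 0, 0, 0, 0]
    - [0, 0, 0.8, 0, 0, 0, 0]
    - [0, 0, 0.4, 0, 0, 0, 0]
    - [0, 0, 0.2, 0, 0, 0, 0]
    - [0, 0, 0, 0, 0, 0, 0]
    - [0, 0, 0, 0, 0, 0, 0]

```text
time_s: 16.55
position: [543.1, -216.8, 41.6]
ee_rot: [[1.0, 0.01, 0.001], [0.01, -1.0, -0.0], [0.001, 0.0, -1.0]]
ft_force: [-0.3, -0.2, -2.0]
width: 23.2
```

Request:
drive_tool:
  series:
    - [0, 0, 0.2, 0, 0, 0, 0]
    - [0, 0, 0.2, 0, 0, 0, 0]
    - [0, 0, 0, 0, 0, 0, 0]

```text
time_s: 16.85
position: [542.6, -216.7, 36.8]
ee_rot: [[1.0, 0.01, 0.0], [0.01, -1.0, 0.0], [0.0, -0.0, -1.0]]
ft_force: [0.2, 0.1, -1.8]
width: 23.3
```

Request:
drive_tool:
  series:
    - [0, 0, 0.1, 0, 0, 0, 0]
    - [0, 0, 0, 0, 0, 0, 0]

```text
time_s: 17.05
position: [542.6, -216.7, 36.7]
ee_rot: [[1.0, 0.01, 0.0], [0.01, -1.0, -0.0], [0.0, 0.0, -1.0]]
ft_force: [-3.5, 1.7, 7.6]
width: 23.0
```

Contact at 7.6 N. Releasing gradually, then retreating upward.

Request:
drive_tool:
  series:
    - [0, 0, 0, 0, 0, 0, 0.4]
    - [0, 0, 0, 0, 0, 0, 0.6]
    - [0, 0, 0, 0, 0, 0, 1]
    - [0, 0, 0, 0, 0, 0, 1]
    - [0, 0, 0, 0, 0, 0, 1]
    - [0, 0, 0, 0, 0, 0, 1]
    - [0, 0, 0, 0, 0, 0, 1]
    - [0, 0, -0.5, 0, 0, 0, 1]
    - [0, 0, -1, 0, 0, 0, 1]
    - [0, 0, -2, 0, 0, 0, 1]
    - [0, 0, -2, 0, 0, 0, 1]
    - [0, 0, -2, 0, 0, 0, 1]
    - [0, 0, -2, 0, 0, 0, 1]
    - [0, 0, -2, 0, 0, 0, 1]
    - [0, 0, -1, 0, 0, 0, 1]
    - [0, 0, 0, 0, 0, 0, 1]

```text
time_s: 18.65
position: [543.6, -216.9, 163.0]
ee_rot: [[1.0, 0.01, 0.003], [0.01, -1.0, -0.001], [0.003, 0.001, -1.0]]
ft_force: [-0.1, -0.2, 0.4]
width: 85.4
```

Request:
drive_tool:
  series:
    - [0, 2, 0, 0, 0, 0, 1]
    - [0, 4, 0, 0, 0, 0, 1]
    - [0, 4, 0, 0, 0, 0, 1]
    - [0, 4, 0, 0, 0, 0, 1]
    - [0, 4, 0, 0, 0, 0, 1]
    - [0, 4, 0, 0, 0, 0, 1]
    - [0, 2, 0, 0, 0, 0, 1]
    - [0, 0, 0, 0, 0, 0, 1]
    - [0, 0, 0, 0, 0, 0, 1]

```text
time_s: 19.55
position: [544.6, -456.1, 159.1]
ee_rot: [[1.0, 0.009, -0.001], [0.009, -1.0, 0.002], [-0.001, -0.002, -1.0]]
ft_force: [0.9, 1.0, -0.4]
width: 85.1
```

Run:
```python
from h import *
s=snap('scene','f_s.png');t=snap('top','f_t.png')
cv2.imwrite('pics/f.png',np.hstack([cv2.resize(s['pixels'][140:260,120:290],None,fx=2.8,fy=3.5),cv2.resize(t['pixels'][110:230,375:455],None,fx=3.5,fy=3.5)]))
q=manip.state(); print(q['ft_force'],q['position'],q['time_s'])
```

```text
[0.35337481 0.68255007 0.47254898] [ 545.60145618 -454.63486503  160.17338061] 19.65
```

View pics/f.png

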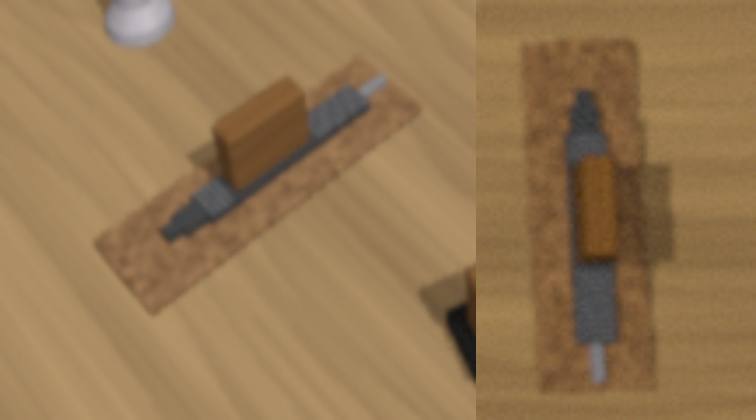

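View pics/f_t.png

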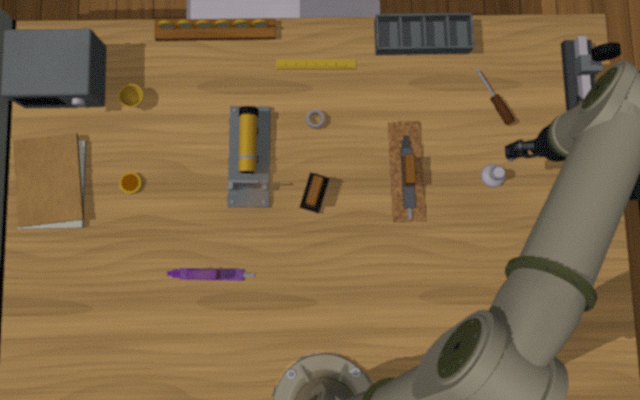

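The file lies flat and parallel to the pad. In the zoomed top view its bar spans rows 90–342 (middle 216) and the pad spans rows 40–390 (middle 215). The flap is upright and the gripper is well away, so I'm handing in.

Run:
```python
from h import *
print(manip.job_done(), manip.state()['time_s'])
```

```text
the job is handed in; nothing more can be done
the job is handed in; nothing more can be done
```

I took the wooden-grip file from the pad and gave the flap's edge two forward strokes. Each ran from about +52 mm to about −43 mm along the file. I then laid it flat, teeth down, along the middle of the pad and let go. The job was handed in at about 20 s, and no verdict was reported.

- **Strokes:** Downward force was about 4–5 N and the forward rub about 2–3 N, which works out to a flap lean of roughly 0.08–0.12 rad. I had no direct reading of the lean. After each stroke I lifted the file straight up by 40–50 mm, and between the two it came back in the air. Pictures after both lifts showed the flap upright again.
- **Final placing:** The last pictures show the file's middle within a few mm of the pad's middle and nearly parallel to it, with the gripper open and about 240 mm away.
- **Disagreements:** The two cameras differed by about 4–6 mm along x, so I averaged them for the file and pad. For the flap, their readings agreed to about 1 mm.
- **Contact on laying down:** Contact came about 1 mm lower than I expected and read 7.6 N before release.

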